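Line up the bisque cups by height for glazing

TASK

Get the four unglazed clay cups ready for dipping: stand them upright on the white discs of the ware board, one in the middle of each disc, in order of height, with the tallest next to the blue lidded glaze jar and the shortest at the far end of the row. Never tip a cup over, and leave the glaze jar where it stands.

Things in the scene. Friction and masses are not known exactly. Their poses are not given: they have to be found in the camera images.
- cup_1: The shortest of four loose, upright, straight-walled open cups of pale orange unglazed (bisque) clay: outer diameter 34 mm, height 38 mm, wall 4 mm, about 40 g; the wall is straight from 10 mm above the foot to the rim, below that it tapers a little. Origin: centre of its underside; z up through the mouth. Round, so its yaw means nothing. It starts standing on the table top (z = 0).
- cup_2: The second shortest of four loose, upright, straight-walled open cups of pale orange unglazed (bisque) clay: outer diameter 43 mm, height 50 mm, wall 4 mm, about 70 g; the wall is straight from 10 mm above the foot to the rim, below that it tapers a little. Origin: centre of its underside; z up through the mouth. Round, so its yaw means nothing. It starts standing on the table top (z = 0).
- cup_3: The second tallest of four loose, upright, straight-walled open cups of pale orange unglazed (bisque) clay: outer diameter 52 mm, height 62 mm, wall 4 mm, about 110 g; the wall is straight from 10 mm above the foot to the rim, below that it tapers a little. Origin: centre of its underside; z up through the mouth. Round, so its yaw means nothing. It starts standing on the table top (z = 0).
- cup_4: The tallest of four loose, upright, straight-walled open cups of pale orange unglazed (bisque) clay: outer diameter 61 mm, height 74 mm, wall 4 mm, about 160 g; the wall is straight from 10 mm above the foot to the rim, below that it tapers a little. Origin: centre of its underside; z up through the mouth. Round, so its yaw means nothing. It starts standing on the table top (z = 0).
- disc_1: White plaster disc, diameter 80 mm, 4 mm thick, fixed on the ware board, at the +y end of the row (four alike discs in one straight row, 95 mm from centre to centre). Origin: centre of its underside, on the board's top; its top face is 4 mm above that, 16 mm above the table. Its y axis runs along the row.
- disc_2: White plaster disc, diameter 80 mm, 4 mm thick, fixed on the ware board, second from the +y end (four alike discs in one straight row, 95 mm from centre to centre). Origin: centre of its underside, on the board's top; its top face is 4 mm above that, 16 mm above the table. Its y axis runs along the row.
- disc_3: White plaster disc, diameter 80 mm, 4 mm thick, fixed on the ware board, third from the +y end (four alike discs in one straight row, 95 mm from centre to centre). Origin: centre of its underside, on the board's top; its top face is 4 mm above that, 16 mm above the table. Its y axis runs along the row.
- disc_4: White plaster disc, diameter 80 mm, 4 mm thick, fixed on the ware board, at the -y end of the row (four alike discs in one straight row, 95 mm from centre to centre). Origin: centre of its underside, on the board's top; its top face is 4 mm above that, 16 mm above the table. Its y axis runs along the row.
- glaze_jar: Dark blue lidded round glaze jar, 70 mm in diameter, 68 mm tall with its small knob, 400 g, loose, standing on the board beyond one end of the row of discs (either end, in line with it, its centre about 108 mm from the nearest disc's centre). A cream open bowl, 72 mm wide and 32 mm tall, stands likewise beyond the other end. Origin: centre of the jar's underside.
- ware_board: Brown wooden ware board, 110 mm wide (x), 600 mm long (y), 12 mm thick, fixed on the table and turned a little; it carries the discs, the jar and the bowl. Origin: centre of its underside, on the table top; its y axis runs along the row. Among the cups on the table lie a shallow dark glazed dish (64 mm wide, 18 mm tall) and a flat dark wooden rib (96 x 36 x 8 mm), which are not part of the job.
Not all that is in view belongs to the job. Leave any purple or red look-alike of the cup_3 alone.

How it is judged:
At the end, for the whole second after the job is handed in: Each cup stands upright (within 0.1 rad), released and at rest on its own disc, its centre within 13 mm of the disc's centre: the tallest on the disc next to the glaze jar, then the second tallest, the second shortest, and the shortest at the other end (((horizontal distance between glaze_jar and disc_1 below 0.16 m and horizontal distance between cup_4 and disc_1 below 0.013 m and z of cup_4 in the frame of disc_1 between 0.001 and 0.008 m and horizontal distance between cup_3 and disc_2 below 0.013 m and z of cup_3 in the frame of disc_2 between 0.001 and 0.008 m and horizontal distance between cup_2 and disc_3 below 0.013 m and z of cup_2 in the frame of disc_3 between 0.001 and 0.008 m and horizontal distance between cup_1 and disc_4 below 0.013 m and z of cup_1 in the frame of disc_4 between 0.001 and 0.008 m) or (horizontal distance between glaze_jar and disc_4 below 0.16 m and horizontal distance between cup_4 and disc_4 below 0.013 m and z of cup_4 in the frame of disc_4 between 0.001 and 0.008 m and horizontal distance between cup_3 and disc_3 below 0.013 m and z of cup_3 in the frame of disc_3 between 0.001 and 0.008 m and horizontal distance between cup_2 and disc_2 below 0.013 m and z of cup_2 in the frame of disc_2 between 0.001 and 0.008 m and horizontal distance between cup_1 and disc_1 below 0.013 m and z of cup_1 in the frame of disc_1 between 0.001 and 0.008 m)) and angle between each of cup_1, cup_2, cup_3, cup_4's own z axis and vertical below 0.1 rad and linear speed of each of cup_1, cup_2, cup_3, cup_4 below 0.02 m/s); the robot touches nothing.
It fails at once if a cup is tipped over (leans more than 0.7 rad) (angle between any of cup_1, cup_2, cup_3, cup_4's own z axis and vertical above 0.7 rad).
It fails at once if the glaze jar is pushed more than 25 mm from its place (distance of glaze_jar from where it was at the start of the episode above 0.025 m).
It also fails if it takes over 109 s, if anything falls off the work surface, if the arm or the gripper's body presses on something with over 40 N, if the wrist force passes 120 N, or if a joint passes its speed limit or range.

ROBOT

A 7-joint arm with a two-finger parallel gripper is mounted at the origin on the work surface. World frame = base frame: x ahead of the robot, y to its left, z up, the work surface at z = 0. Lengths are in m, angles in rad, forces in N, time in s.
With the tool pointing down it reaches from about 0.425 to 1.025 m from the base axis. Payload 9.4 kg.
Tool frame: the origin (TCP) lies at the very end of the fingers, on their centre line; the grasp point (between the pads) lies 19 mm behind it; z points along the fingers, y is the line along which they close (so a half turn about z gives the same grasp; the last joint's range is limited). The gripper opens to 85 mm and grips with 20 to 120 N. Pads are 22 mm wide; open, the fingers measure 114 mm over their backs; the gripper's body (76 mm by 85 mm) begins 54 mm behind the grasp point. The pads swing forward as they close: fully open they stand 13 mm farther back than shut.
Start: joints at [-1.199, 0.599, -0.003, 1.599, 0.002, 0.943, -0.08], TCP at [0.315, 0.653, 0.231] pointing down, gripper open.
Joint ranges: [-2.57, 2.57], [-0.35, 1.97], [-1.29, 1.29], [0.11, 2.56], [-1.05, 4.19], [0.11, 1.86], [-2.63, 2.63]. Speed limits (rad/s): [2.22, 2.22, 3.01, 3.01, 3.14, 3.14, 3.14].

INTERFACE

Orientations are given as a unit quaternion [w, x, y, z].
In Python, from bench import robot gives the robot as it stands. Calls block until the motion is done:
- robot.move_ptp(position, orientation): joint-space move of the TCP to a pose.
- robot.line_to(position, ori=None, vel=0.15, force_limit=None): straight line of the TCP; ori=None keeps the orientation; vel is the mean speed in m/s. With force_limit (N) it stops when the force on the tool has changed by that much, and returns True; else False.
- robot.movej(angles): joint-space move.
- robot.move_gripper(opening, force=None): finger opening in m; force is the grip in N (None keeps the last); returns when the fingers have stopped.
- robot.dwell(seconds).
- robot.inverse_kinematics(position, orientation): joint angles nearest the present ones, or None.
- robot.observe(): the state.
- robot.get_image(name): name is "scene" or "side" or "wrist"; returns a dict with "color" (420x560x3 uint8, blue, green, red), "range_z" (420x560 float32, m along the optical axis (not along the pixel's ray), 0 where there is no reading), "camera_matrix" (3x3 intrinsics, pixels), "rvec" (rotation vector, rad) and "tvec" (3), from world to camera coordinates, as OpenCV has them; the wrist camera has in their place "mount" (4x4, takes a point from camera to tool coordinates, whose origin is the TCP and whose axes are the flange's). Camera axes: x right, y down, z forward; pixel columns grow to the right and rows downward; lengths in m; the calibration is good to about 2 mm. A picture is of the moment at which its call begins: read the wrist's pose just before it.
A pose or a line that the arm cannot do raises robot.PlanningError and nothing moves.
- robot.close_job(): hands the job in; it is judged then, once.
The state is a dict: "time_s": time; "joints": joint angles; "joint_vel": joint speeds; "joint_efforts": joint torques, N m; "ee_pos": TCP position; "ee_rot": TCP orientation; "force": force on the tool from outside, world axes, zero at the start; "moment": the same for the moment, N m; "gripper_width": finger opening in m; "grip_force": force on a finger pad.
Only numpy, scipy, OpenCV 4.12 (cv2) and the standard library are available. Lean on these libraries where they do the work, as an engineer would, in place of code of your own. Each camera call takes 0.05 s, during which the arm holds its last target. There are 200 camera calls.

## Working session

There is one attempt and no reset: what is moved stays moved. The work goes in short steps, each a Python script; the robot and the scene stay as the last script left them, time stands still between calls to the robot, and variables do not carry over. Pictures are saved under pics/ and viewed, at most 14 in all, crops included, and the job is handed in when it is done.

```bash
ls; mkdir -p pics; python3 - <<'E'
from bench import robot
import numpy as np,cv2
o=robot.observe(); print({k:np.round(v,3).tolist() for k,v in o.items()})
for n in("scene","side"):
    d=robot.get_image(n); np.savez(n+".npz",**d); cv2.imwrite(f"pics/{n}.png",d["color"])
    R=cv2.Rodrigues(d["rvec"])[0]; print(n,np.round(-R.T@np.ravel(d["tvec"]),3),np.round(R[2],3),d["camera_matrix"].tolist())
E
```

```text
pics
{'time_s': 0.0, 'joints': [-1.199, 0.6, -0.003, 1.6, 0.002, 0.943, -0.08], 'joint_vel': [-0.001, -0.0, 0.001, -0.001, 0.001, -0.002, 0.001], 'joint_efforts': [0.0, -77.645, 1.565, -25.801, 0.012, 0.009, 0.0], 'ee_pos': [0.314, 0.653, 0.23], 'ee_rot': [-0.0, 0.222, 0.975, -0.001], 'force': [-0.596, -0.358, -0.916], 'moment': [0.006, 0.029, -0.014], 'grip_force': 0.0, 'gripper_width': 0.085}
scene [ 0.956 -0.568  0.833] [-0.406  0.489 -0.772] [[523.6268267387595, 0.0, 282.67187674771935], [0.0, 523.6268267387595, 209.84915887555854], [0.0, 0.0, 1.0]]
side [ 0.304 -0.763  0.765] [ 0.208  0.687 -0.696] [[431.1170650000247, 0.0, 278.2086722218707], [0.0, 431.1170650000247, 214.23937389418307], [0.0, 0.0, 1.0]]
```

```bash
sleep 1; ls pics
```

```text
scene.png
side.png
```

View pics/scene.png

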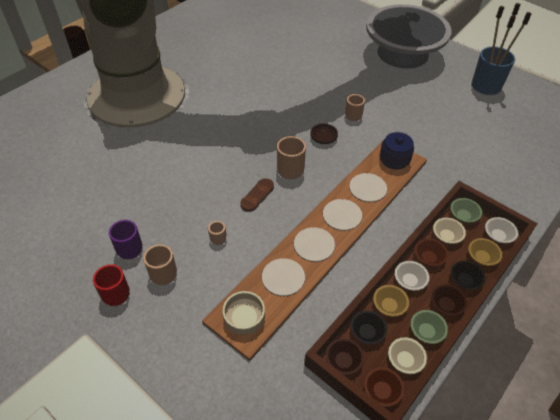

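View pics/side.png

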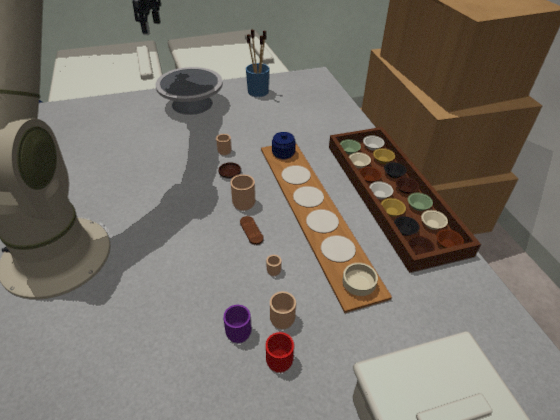

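The jar is at the +y end in both views (scene 397,150; side 284,146), so cup_4 goes on disc_1 (scene 368,187) and cup_1 on disc_4 (283,277). In the scene view the cups are at (291,158), (160,265), (355,107) and (217,232). The purple and red look-alikes are at (126,239) and (112,285).

```bash
cat >vis.py <<'E'
import numpy as np,cv2
from scipy.optimize import least_squares
def cloud(d):
    K=d["camera_matrix"];R=cv2.Rodrigues(d["rvec"])[0];z=d["range_z"]
    v,u=np.mgrid[:z.shape[0],:z.shape[1]]
    c=np.stack([(u-K[0,2])/K[0,0]*z,(v-K[1,2])/K[1,1]*z,z],-1)
    return (c-np.ravel(d["tvec"]))@R
def ray(d,uv,h):
    K=d["camera_matrix"];R=cv2.Rodrigues(d["rvec"])[0]
    C=-R.T@np.ravel(d["tvec"]);w=R.T@np.linalg.inv(K)@[*uv,1.]
    return (C+w*(h-C[2])/w[2])[:2]
def blobs(m,amin):
    n,l,s,c=cv2.connectedComponentsWithStats(m.astype(np.uint8))
    return [(l==i,s[i],c[i]) for i in range(1,n) if s[i,4]>=amin]
def fit(p,r):
    f=lambda c:np.hypot(*(p-c[:2]).T)-r
    s=least_squares(f,p.mean(0),loss="soft_l1",f_scale=.001); return s.x,np.sqrt(np.mean(s.fun**2))
H={1:.038,2:.050,3:.062,4:.074}; D={1:.034,2:.043,3:.052,4:.061}
def cups(d,ztop=0):
    P=cloud(d);hsv=cv2.cvtColor(d["color"],cv2.COLOR_BGR2HSV);h,s,v=cv2.split(hsv)
    ok=(d["range_z"]>0)&(P[...,2]<.13)&(P[...,0]>.3)&(P[...,0]<1.1)&(abs(P[...,1])<.7)
    m=(h>=3)&(h<=18)&(s>60)&(s<160)&(v>60)&ok&(P[...,2]>.008)
    out=[]
    for b,st,c in blobs(m,60):
        q=P[b];top=np.percentile(q[:,2],97)
        rim=q[q[:,2]>top-.004]
        i=min(H,key=lambda i:abs(H[i]+ztop-top))
        # outer rim contour by rays: inner+outer mixed, use annulus mid radius
        x,e=fit(rim[:,:2],D[i]/2-.002)
        out.append((i,top,x,e,st,c,hsv[b].mean(0)))
    return out
E
python3 - <<'E'
from vis import *
np.set_printoptions(precision=4,suppress=True)
for n in("scene","side"):
    d=np.load(n+".npz");print(n)
    for o in cups(d):print("cup",o[0],round(o[1],4),o[2],round(o[3],4),o[4],o[6])
    P=cloud(d);h,s,v=cv2.split(cv2.cvtColor(d["color"],cv2.COLOR_BGR2HSV))
    m=(s<60)&(v>120)&(abs(P[...,2]-.016)<.006)&(P[...,0]>.4)
    for b,st,c in blobs(m,300):
        ct=max(cv2.findContours(b.astype(np.uint8),0,1)[0],key=cv2.contourArea)
        e=cv2.fitEllipse(cv2.convexHull(ct));print("disc",np.array(e[0]),e[1],ray(d,e[0],.016),P[b][:,2].mean(),st)
    for nm,mm in (("jar",(h>105)&(h<128)&(s>100)),("purple",(h>128)&(h<150)&(s>100)),("red",((h<4)|(h>174))&(s>200)),("dark",(h<15)&(s>60)&(v<85)&(P[...,2]>.004))):
        mm=mm&(P[...,0]>.3)&(P[...,0]<1)&(P[...,2]<.13)&(abs(P[...,1])<.7)
        for b,st,c in blobs(mm,150):
            q=P[b];print(nm,q.min(0),q.max(0),st)
E
```

```text
scene
cup 2 0.052 [0.4555 0.294 ] 0.0018 [345  94  20  26 397] [12.1738 94.4156 86.534 ]
cup 4 0.0753 [0.4584 0.0545] 0.0016 [ 277  136   29   42 1023] [12.172  95.2434 85.3157]
cup 1 0.0167 [ 0.6326 -0.0918] 0.1642 [ 202  142  225  217 7979] [ 12.5383 134.9957 133.9902]
cup 1 0.012 [ 0.4542 -0.0486] 0.0153 [241 179  33  31 354] [  9.1384 125.2316  84.7429]
cup 2 0.0482 [ 0.8604 -0.0901] 0.1653 [ 306  181  231  239 8141] [  9.8235 138.943   74.9108]
cup 1 0.0399 [ 0.4721 -0.181 ] 0.0014 [208 221  18  23 333] [ 12.5856  89.8649 100.3093]
cup 1 0.0329 [0.7959 0.0465] 0.0133 [404 226  41  40 366] [  8.7186 141.3279  75.3115]
cup 3 0.0635 [ 0.454  -0.3059] 0.0014 [143 244  33  40 983] [12.3204 96.2248 89.3876]
cup 1 0.0174 [ 0.8148 -0.236 ] 0.0058 [336 353  16  14 171] [  7.7778 111.4795  64.4386]
cup 1 0.0175 [ 0.8768 -0.2236] 0.006 [374 381  18  19 196] [  8.0714 154.0765  85.5   ]
disc [367.6891 187.1063] (27.570634841918945, 37.0994873046875) [0.6213 0.1144] 0.016973790270956714 [350 173  37  29 812]
disc [342.0458 214.2799] (30.21298599243164, 39.1119499206543) [0.6246 0.0196] 0.016
[... 2857 characters left out ...]
 [ 0.3358 -0.3385 -0.0013] [ 0.3852 -0.2445  0.0661] [224 305  27  38 835]
red [ 0.3962 -0.4178  0.0025] [ 0.4446 -0.3669  0.0649] [266 333  27  39 780]
dark [ 0.7719 -0.2593  0.007 ] [0.9311 0.2233 0.0483] [ 335  129  139  121 2080]
dark [ 0.7587 -0.2725  0.004 ] [0.9302 0.229  0.048 ] [ 329  136  152  136 1880]
dark [0.4167 0.1527 0.004 ] [0.4765 0.2168 0.0213] [219 163  22  15 208]
dark [ 0.7715 -0.0104  0.0086] [0.842  0.1087 0.0461] [355 163  28  23 238]
dark [ 0.77   -0.2587  0.0085] [ 0.8542 -0.0973  0.0468] [388 211  47  45 554]
dark [ 0.4034 -0.3874  0.0088] [ 0.4434 -0.3679  0.0623] [268 334  23  18 205]
dark [ 0.3963 -0.4178  0.0056] [ 0.4447 -0.391   0.0611] [266 354  28  19 234]
```

```bash
cat >act.py <<'E'
from bench import robot
import numpy as np
from scipy.spatial.transform import Rotation as R
CUP={1:(.4714,-.1814),2:(.4545,.2936),3:(.4533,-.3066),4:(.4576,.0538)}
DISC={4:(.6197,.1138),3:(.6229,.0190),2:(.6262,-.0759),1:(.6295,-.1707)}  # by cup
D={1:.034,2:.043,3:.052,4:.061}; TZ={1:.008,2:.014,3:.022,4:.029}; AX={1:0,2:0,3:np.deg2rad(127),4:0}
def quat(p,a):
    best=None
    for b in(a,a+np.pi):
        y=np.array([np.cos(b),np.sin(b),0]);z=np.array([0,0,-1.])
        q=R.from_matrix(np.c_[np.cross(y,z),y,z]).as_quat(scalar_first=True)
        j=robot.inverse_kinematics(p,q)
        if j is not None and (best is None or abs(j[6])<best[0]): best=(abs(j[6]),q)
    return best[1]
def go(i):
    x,y=CUP[i];u,v=DISC[i];z=TZ[i];up=.16
    robot.move_gripper(.085,30)
    robot.move_ptp([x,y,up],quat([x,y,up],AX[i]))
    robot.line_to([x,y,z+.01],vel=.12)
    robot.line_to([x,y,z],vel=.05)
    robot.move_gripper(D[i]-.012,30)
    o=robot.observe();print(i,"grip",round(o["gripper_width"],4),round(o["grip_force"],1),o["ee_pos"])
    assert abs(o["gripper_width"]-D[i])<.005
    robot.line_to([x,y,up],vel=.15)
    robot.move_ptp([u,v,up],quat([u,v,up],.034))
    o=robot.observe();print(" held",round(o["gripper_width"],4),round(o["grip_force"],1))
    robot.line_to([u,v,z+.020],vel=.12)
    hit=robot.line_to([u,v,z+.013],vel=.015,force_limit=4)
    o=robot.observe();print(" down",hit,o["ee_pos"],"expected z",z+.016,round(o["force"][2],1))
    robot.move_gripper(.085);robot.line_to([u,v,up],vel=.15)
    print(" t",robot.observe()["time_s"])
E
python3 - <<'E'
from act import *
from vis import cloud
P=cloud(np.load("scene.npz"));m=(P[...,1]>.35)&(P[...,1]<.75)&(P[...,0]>.1)&(P[...,0]<.8)&(P[...,2]<.5)
print("max obstacle z on way",np.percentile(P[m][:,2],99.5))
x,y=CUP[2];robot.move_ptp([x,y,.22],quat([x,y,.22],0));print(robot.observe()["joints"])
go(2)
import cv2
d=robot.get_image("scene");cv2.imwrite("pics/s2.png",d["color"][90:330,180:460])
E
```

```text
max obstacle z on way 0.20207710450756985
[-0.89023043  0.40560906  0.2882956   2.04483881 -0.17313856  0.71306585
 -0.48970222]
2 grip 0.0427 30.0 [0.45449647 0.29361378 0.01421792]
 held 0.0426 30.5
 down True [ 0.62639277 -0.07590709  0.03005704] expected z 0.03 5.3
 t 9.9167
```

View pics/s2.png

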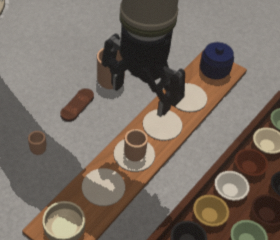

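Cup_2 stands centred on the third disc (crop 134,148), so I'll carry on with the others.

```bash
python3 - <<'E'
from act import *
import cv2
from vis import *
for i in(4,1,3):go(i)
robot.move_ptp([.45,.3,.3],quat([.45,.3,.3],0))
for n in("scene","side"):
    d=robot.get_image(n);cv2.imwrite(f"pics/f_{n}.png",d["color"])
    P=cloud(d)
    for i,c in DISC.items():
        m=(np.hypot(P[...,0]-c[0],P[...,1]-c[1])<.042)&(P[...,2]>.03)&(P[...,2]<.13)
        q=P[m];top=np.percentile(q[:,2],97);x,e=fit(q[q[:,2]>top-.004][:,:2],D[i]/2-.002)
        print(n,i,"top",round(top,4),"want",H[i]+.016,"offset mm",np.round((x-c)*1e3,1),"rms",round(e,4))
E
```

```text
4 grip 0.0609 31.2 [0.45741258 0.05380002 0.02933457]
 held 0.0607 32.9
 down True [0.61984428 0.11394782 0.04518098] expected z 0.045 5.8
 t 17.3833
1 grip 0.0318 29.5 [ 0.47142864 -0.18148398  0.00815919]
 held 0.0318 29.8
 down True [ 0.62966472 -0.17078234  0.02398928] expected z 0.024 3.6
 t 26.1417
3 grip 0.0515 30.7 [ 0.45328067 -0.30649581  0.02226061]
 held 0.0514 31.5
 down True [0.62301894 0.01910288 0.0380518 ] expected z 0.038 4.3
 t 34.5667
scene 4 top 0.092 want 0.09 offset mm [1.1 0.3] rms 0.0016
scene 3 top 0.0802 want 0.078 offset mm [ 1.3 -1.6] rms 0.0015
scene 2 top 0.0682 want 0.066 offset mm [1.4 1. ] rms 0.0015
scene 1 top 0.0565 want 0.054 offset mm [1.6 0.2] rms 0.0014
side 4 top 0.09 want 0.09 offset mm [-0.5 -0.8] rms 0.0019
side 3 top 0.0782 want 0.078 offset mm [-0.  -2.3] rms 0.0019
side 2 top 0.067 want 0.066 offset mm [-0.4  0.2] rms 0.0014
side 1 top 0.0548 want 0.054 offset mm [ 0.1 -0.7] rms 0.0015
```

View pics/f_scene.png

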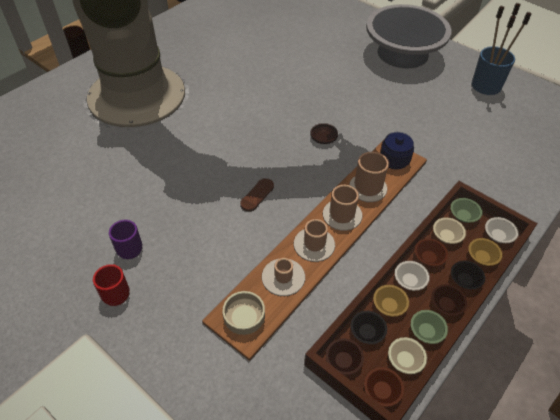

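All four cups stand centred on their discs in order of height, the tallest at (371,174) by the jar (397,150) and the shortest at (283,272). The jar and the look-alikes have not moved.

```bash
python3 -c "
from bench import robot
print(robot.close_job())"
```

```text
the job is handed in; nothing more can be done
None
```

The job is handed in after about 35 s of robot time: all four cups stand upright on their discs, tallest next to the glaze jar and shortest at the far end, each measured within about 3 mm of its disc's centre, and the jar was not touched.

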